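# Test a keg coupler's spring latch and set its gas valve

## Robot

A 7-joint arm with a two-finger parallel gripper is mounted at the origin on the work surface. World frame = base frame: x ahead of the robot, y to its left, z up, the work surface at z = 0. Lengths are in m, angles in degrees, forces in N, time in s.
With the tool pointing down it reaches from about 0.4 to 0.85 m from the base axis. Payload 4.4 kg.
Tool frame: the origin (TCP) lies at the very end of the fingers, on their centre line; the grasp point (between the pads) lies 19 mm behind it; z points along the fingers, y is the line along which they close (so a half turn about z gives the same grasp; the last joint's range is limited). The gripper opens to 94 mm and grips with 3 to 60 N. Pads are 16 mm wide; open, the fingers measure 119 mm over their backs; the gripper's body (75 mm by 177 mm) begins 78 mm behind the grasp point.
Start: joints at [70.886, 36.005, 2.206, 86.941, -1.547, 57.084, -1.146], TCP at [0.172, -0.627, 0.205] pointing down, gripper open.
Joint ranges: [-175.42, 175.42], [-21.48, 121.26], [-71.46, 75.88], [10.55, 141.38], [-63.04, 243.04], [13.31, 113.54], [-168.57, 168.57]. Speed limits (degrees/s): [147.25, 147.25, 180, 180, 180, 180, 180].

## Interface

Orientations are given as a 3x3 rotation matrix whose columns are the frame's x, y, z axes.
In Python, from station import sensors, cams, job gives the robot as it stands.
- The arm moves only by the tool jog_arm, never from a script. Its argument "moves" is a list of rows, each a list of 3 entries, a list of its own where there are three numbers: the shift along the tool's x, y, z in mm, then the turn about the tool's z in degrees, then the finger opening in mm, from 0 to 94. In form: [[[x, y, z], yaw, grip], ...]. A call has 1 to 20 rows; each row shifts and turns the commanded pose from where the row before left it, along the tool's axes as they then stand; what a row does not reach is not made up. A row lasts 1/8 s, in which the tool goes at most 62.5 mm and 10.7 degrees, less where a joint would pass 70% of its speed; a pose out of reach is approached as far as the arm can. A call with a gripper value outside its range is refused whole. The fingers move at their own pace and stop on an object; "grip_force" is the grip in N (left out, the last holds). Time passes only in rows, so rows that do not move let the fingers close. It gives the time, the measured TCP pose, the force, the opening and the grip force at its end, in the units of the state.
- sensors.state(): the state, without advancing time (a new reading comes with each control period).
- cams.read_camera(name): name is "scene" or "side" or "wrist"; returns the picture (420x560x3 uint8, red, green, blue); there is no depth.
- cams.calibration(name): a dict with "vfov" (degrees; the focal length in pixels is half the picture's height over the tangent of half this angle, whatever the lens; pixels are square), "cx", "cy" (the principal point, pixels), "rvec" (rotation vector, rad) and "tvec" (3), from world to camera coordinates, as OpenCV has them; the wrist camera has in their place "tool_from_camera" (4x4, takes a point from camera to tool coordinates, whose origin is the TCP and whose axes are the flange's). Camera axes: x right, y down, z forward; pixel columns grow to the right and rows downward; lengths in m; the calibration is good to about 2 mm. A picture is of the moment at which its call begins: read the wrist's pose just before it. calibration takes no time and is no camera call.
- job.finish_job(): hands the job in; it is judged then, once.
Trained networks look in the newest picture that a camera, given by its name, has taken for a name from the list of things; names that differ only in an ending like _2 or _b are one class to them, and where a whole thing is asked for, a point or a joint stands for the part that bears it (a point fixed in the world has none). Each returns a list of dicts, best first, with "score" (0 to 1); they miss things now and then, are a little off and sometimes report something else, mostly with a low value. They report only what shows in the picture. A call takes as long as a camera call. They do not tell look-alikes from the thing itself.
- cams.regions_of(name, camera): "region" (420x560 bool, what is visible of it) and "rect" ([centre column, centre row, width, height] in pixels, round what is visible of it).
The state is a dict: "clock": time; "joint_pos": joint angles; "dq": joint speeds; "joint_torque": joint torques, N m; "tcp_pos": TCP position; "tool_rot": TCP orientation; "ft_force": force on the tool from outside, world axes, zero at the start; "wrist_torque": the same for the moment, N m; "finger_gap": finger opening in m; "grasp_force": force on a finger pad.
Only numpy, scipy, OpenCV 4.12 (cv2) and the standard library are available. Lean on these libraries where they do the work, as an engineer would, in place of code of your own. Each camera call takes 0.05 s, during which the arm holds its last target. There are 200 camera calls.

## Task

Test the spring latch on top of the keg coupler: push its plate straight down, slowly, until it clicks over and stays down, but never push harder than about 15 N. If it clicks by then the latch is fit for use: turn the gas valve's handle fully open (in line with the pipe); if it still has not clicked when your push has reached 15 N it is too stiff: let it come back up and turn the valve's handle fully shut (square across the pipe). Test before you touch the valve, and leave the things lying around where they are.

Things in the scene. Friction and masses are not known exactly. Their poses are not given: they have to be found in the camera images.
- coupler: Fixed steel keg coupler on a white collar, on a 140 x 140 x 18 mm wooden block. Origin: centre of the block's underside, on the table; z up. The latch plate is straight above it; the steel latch housing under the plate is 50 x 44 mm, top at z = 107 mm. A fixed flat grip arm sticks out to local +x (105 mm from the axis) and a pipe stub to local +y (65 mm), both below z = 95 mm.
- latch_plate: The latch's flat aluminium push plate, 38 (local x) x 32 (local y) x 8 mm, level; it moves only straight down. Origin: centre of its top face, 142 mm above the table when up. It sits on a stiff spring of its own, 8 N per mm (4 mm at most), which adds to the latch's travel. The force is the same wherever it is pushed. Release force: 6 to 30 N, new every time, only felt.
- latch (a joint): Travel of the latch stem under the plate, m: 0 = up, growing downward. A spring pushes it up: the push needed starts at half the release force and peaks at the release force at 4 mm, then falls to nil at 10 mm; past that it snaps down by itself (so push on until the force is gone) and stays at its stop, 0.014 (clicked). Let go before 10 mm, it springs back to 0.
- valve_base: Fixed gas valve on a wooden board 75 (x) x 190 (y) x 18 mm. Origin: centre of the board's underside, on the table, straight below the handle's axis; z up. The copper pipe lies along local y, its top and the brass body below z = 61 mm.
- valve (a joint): Angle of the valve handle, rad, about the vertical through the valve_base origin, counterclockwise from above. 0 = fully shut: it points to local -x of valve_base, across the pipe; 1.571 = fully open: it points to local -y, in line with the pipe. Firm stops at both ends. Starts about halfway, turns with a steady drag of 0.2 N m (2.5 N at 85 mm from the axis), stays where left.
- valve_tip (a point): Outer end of the valve handle, on its top face, 105 mm from the axis and 97 mm above the table. The handle is a straight level bar 18 to 20 mm wide and 14 mm thick (z = 83 to 97 mm), with free space below and on both sides.
- keg_cap: Bystander: white plastic keg cap, 68 mm across, 20 mm high. Origin: centre of the underside.
- spanner: Bystander: steel spanner 160 mm long, lying flat on the table. Origin near its middle.
- bottle: Bystander: amber glass bottle, 62 mm across, 200 mm high. Origin: centre of the underside.
- gasket: Bystander: black rubber ring, 60 mm across, 8 mm high. Origin: centre of the underside.
Mind the look-alikes: they are no part of the job. Leave any green look-alike of the valve_base alone. What is shaped like the coupler but green is not meant.

How it is judged (in metres and radians):
On the way, in this order (a step that is already met when the one before it is completed fails the run):
1. the latch is tested: it has clicked (over 11 mm of travel), or it was pushed with more than 12 N ((value of joint latch above 0.011 m or contact force between anything else and latch_plate above 12 N)), for 0.02 s.
2. the valve handle is set to suit: open if the latch has clicked, shut if it has come back up (((value of joint latch above 0.011 m and value of joint valve above 1.4 rad) or (value of joint latch below 0.003 m and value of joint valve below 0.17 rad))), for 0.2 s.
At the end, for the whole second after the job is handed in: Either the latch is clicked down (over 11 mm) and the valve handle is fully open (over 1.40 rad), or the latch is back up (under 3 mm) and the valve handle is fully shut (under 0.17 rad) (((value of joint latch above 0.011 m and value of joint valve above 1.4 rad) or (value of joint latch below 0.003 m and value of joint valve below 0.17 rad))); the robot touches nothing.
It fails at once if the latch plate is pushed with more than 18 N (contact force between anything else and latch_plate above 18 N).
It fails at once if a bystander is moved by more than 30 mm (distance of any of keg_cap, spanner, bottle, gasket from where it was at the start of the episode above 0.03 m).
It also fails if it takes over 64 s, if anything falls off the work surface, if the arm or the gripper's body presses on something with over 40 N, if the wrist force passes 120 N, or if a joint passes its speed limit or range.

## Working session

There is one attempt and no reset: what is moved stays moved. The work goes in short steps, Python scripts to look and compute and a tool call to move; the robot and the scene stay as the last step left them, time stands still between calls to the robot, and variables do not carry over. Pictures are saved under pics/ and viewed, at most 10 in all, crops included, and the job is handed in when it is done.

Besides the shell and the picture viewer there is one more tool, called after "Request:" as name(argument=value, ...), one argument or row to a line, values as JSON. jog_arm: Moves the arm, as the interface text tells. Its arguments: {"type":"object","properties":{"moves":{"type":"array","items":{"type":"array"}},"grip_force":{"type":"number"}},"required":["moves"]}

```bash
mkdir -p pics
cat > h.py <<'E'
import numpy as np, cv2
from station import sensors, cams, job
def K(c):
    f=210/np.tan(np.radians(c['vfov'])/2); return np.array([[f,0,c['cx']],[0,f,c['cy']],[0,0,1]])
def ray(name,px):
    c=cams.calibration(name); d=np.linalg.inv(K(c))@[px[0],px[1],1]
    if 'rvec' in c:
        R=cv2.Rodrigues(np.array(c['rvec'],float))[0]; return -R.T@np.array(c['tvec']).ravel(), R.T@d
    s=sensors.state(); T=np.array(c['tool_from_camera']); R=np.array(s['tool_rot'])
    return np.array(s['tcp_pos'])+R@T[:3,3], R@T[:3,:3]@d
def at(name,px,z):
    o,d=ray(name,px); return o+d*(z-o[2])/d[2]
def proj(name,p):
    c=cams.calibration(name); p=np.atleast_2d(np.array(p,float))
    if 'rvec' in c: rv,tv=np.array(c['rvec'],float),np.array(c['tvec'],float)
    else:
        s=sensors.state(); T=np.array(c['tool_from_camera']); W=np.eye(4); W[:3,:3]=s['tool_rot']; W[:3,3]=s['tcp_pos']
        M=np.linalg.inv(W@T); rv=cv2.Rodrigues(M[:3,:3])[0]; tv=M[:3,3]
    return cv2.projectPoints(p,rv,tv,K(c),None)[0][:,0]
def save(im,n): cv2.imwrite('pics/'+n,im[:,:,::-1])
E
python3 - <<'E'
from h import *
a=cams.read_camera('scene');b=cams.read_camera('side')
save(a,'scene.png');save(b,'side.png')
s=sensors.state();print(s['clock'],s['tcp_pos'],s['tool_rot'],s['ft_force'])
for n in ['latch_plate','coupler','valve_base','valve']:
  for c in ['scene','side']:
    for r in cams.regions_of(n,c): print(n,c,round(r['score'],2),np.round(r['rect']))
E
```

```text
0.1 [ 0.1718565  -0.62627293  0.20466632] [[ 9.64367821e-01  2.64564763e-01 -4.37377889e-04]
 [ 2.64565124e-01 -9.64366495e-01  1.59955673e-03]
 [ 1.39376464e-06 -1.65827597e-03 -9.99998625e-01]] [0.17266658 0.41505486 0.43954263]
latch_plate scene 0.47 [206. 242.  21.  14.]
latch_plate side 0.77 [313. 259.  18.  14.]
latch_plate side 0.67 [219. 283.  17.  14.]
coupler scene 0.94 [217. 271.  67.  73.]
coupler scene 0.84 [186. 218.  50.  69.]
coupler scene 0.21 [209. 242.  18.  17.]
coupler side 0.88 [231. 306.  71.  65.]
coupler side 0.68 [316. 282.  74.  64.]
coupler side 0.28 [313. 260.  17.  14.]
valve_base scene 0.92 [314. 214.  67.  57.]
valve_base scene 0.62 [398. 255.  64.  77.]
valve_base side 0.84 [242. 198.  61.  52.]
valve_base side 0.6 [244. 191.   7.  36.]
valve_base side 0.35 [212. 124.  22.  58.]
valve scene 0.76 [390. 233.  44.  33.]
valve scene 0.58 [307. 196.  42.  11.]
valve side 0.76 [243. 191.   8.  36.]
valve side 0.71 [306. 151.  33.  18.]
```

View pics/scene.png

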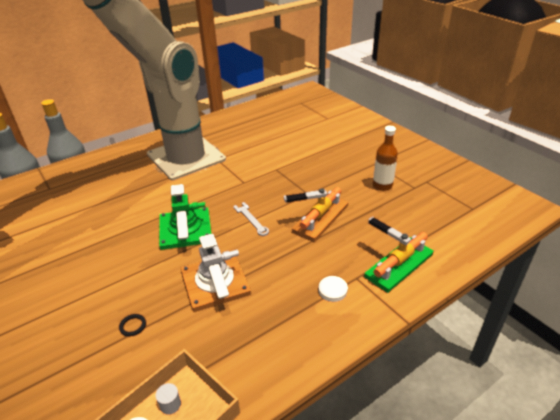

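View pics/side.png

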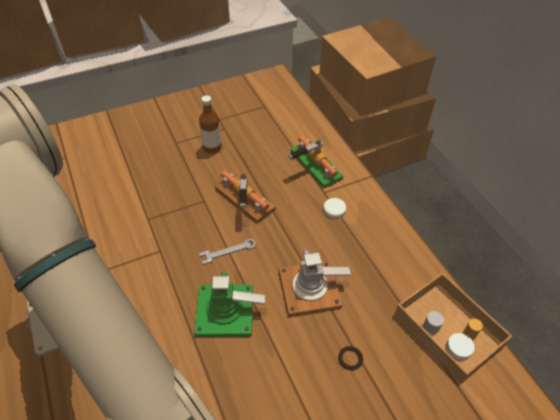

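The scene shows two couplers: a wooden-block one at (215,271), plate at (208,242), and a green one at (186,218). It also shows two valves: a wooden-board one at (314,214), and a green one at (398,255). In the side picture the wooden ones are at (316,282), plate at (313,259), and at (243,198). I choose the wooden pair.

Run:
```python
from h import *
a=cams.read_camera('scene');b=cams.read_camera('side')
P=at('scene',(208,242),.142);Q=at('side',(313,259),.142);print('plate',P,Q)
for n,c,z in [('valve','scene',.097),('valve','side',.097),('valve_base','scene',.02),('valve_base','side',.02)]:
  for r in cams.regions_of(n,c):
    x,y=r['rect'][:2]
    if abs(x-(310 if c=='scene' else 243))<20:
      m=r['region'].astype(np.uint8); print(n,c,r['score'],r['rect']); box=cv2.boxPoints(cv2.minAreaRect(cv2.findNonZero(m)))
      print([np.round(at(c,p,z)[:2],3).tolist() for p in box])
for n,c in [('keg_cap','scene'),('bottle','scene'),('spanner','scene'),('gasket','scene')]:
  for r in cams.regions_of(n,c)[:1]:
    x,y,w,h=r['rect']; print(n,np.round(at(c,(x,y+(h/2-4 if n=='bottle' else 0)),0),3))
print('green plates',at('scene',(178,190),.142),at('side',(220,283),.142))
A=cv2.resize(a[150:310,150:350],(800,600)[:1]*2 if 0 else (700,560),interpolation=2);B=cv2.resize(b[160:320,190:390],(700,560))
save(np.hstack([A[:, :],B])[:,:1400] if 0 else cv2.resize(np.hstack([A,B]),(800,320)),'crop.png')
```

```text
plate [ 0.58235906 -0.2066211   0.142     ] [ 0.57763088 -0.20524853  0.142     ]
valve scene 0.86 [306.2, 196.2, 44.3, 11.7]
[[0.493, 0.065], [0.535, 0.175], [0.566, 0.155], [0.525, 0.047]]
valve side 0.68 [242.3, 191.2, 12.6, 33.5]
[[0.488, 0.058], [0.536, 0.178], [0.558, 0.168], [0.508, 0.049]]
valve_base scene 0.94 [313.9, 216.2, 66.3, 56.9]
[[0.409, 0.122], [0.473, 0.306], [0.66, 0.175], [0.599, 0.017]]
valve_base side 0.79 [243.5, 196.4, 57.8, 50.9]
[[0.463, 0.236], [0.552, 0.308], [0.627, 0.089], [0.54, 0.03]]
keg_cap [0.773 0.014 0.   ]
bottle [0.536 0.425 0.   ]
spanner [0.422 0.    0.   ]
gasket [ 0.571 -0.414  0.   ]
green plates [ 0.35690188 -0.17345711  0.142     ] [ 0.348786   -0.17616933  0.142     ]
```

View pics/crop.png

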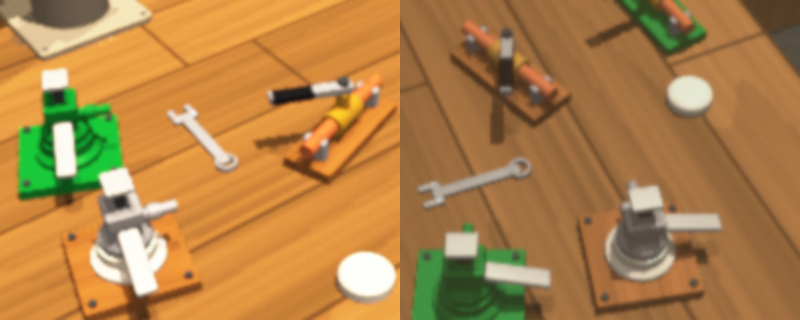

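The crop confirms my choice: the wooden-block coupler's plate, side crop (645,198), and the valve with the wooden board and orange pipe, handle halfway. Both cameras put the plate at about (0.580, -0.206).

Request:
jog_arm(
  moves=[
    [[20, -12, 0], 0, 0],
    [[36, -21, 0], 0, 0],
    [[36, -21, 0], 0, 0],
    [[36, -21, 0], 0, 0],
    [[36, -21, 0], 0, 0],
    [[36, -21, 0], 0, 0],
    [[36, -21, 0], 0, 0],
    [[36, -21, 0], 0, 0],
    [[36, -21, 0], 0, 0],
    [[36, -21, 0], 0, 0],
    [[36, -21, 0], 0, 0],
    [[36, -21, 0], 0, 0],
    [[36, -21, 0], 0, 0],
    [[36, -21, 0], 0, 0],
    [[17, -12, 0], 0, 0],
    [[0, 0, 0], 0, 0],
    [[0, 0, 0], 0, 0],
    [[0, 0, 0], 0, 0],
  ],
)

```text
clock: 3.25
tcp_pos: [0.5792, -0.2087, 0.2056]
tool_rot: [[0.965, 0.262, -0.001], [0.262, -0.965, -0.001], [-0.001, 0.001, -1.0]]
ft_force: [-0.2, 0.1, -0.7]
finger_gap: 0.0002
grasp_force: 0.0
```

Run:
```python
from h import *
a=cams.read_camera('wrist')
for r in cams.regions_of('latch_plate','wrist'): print(r['score'],r['rect'],at('wrist',r['rect'][:2],.142))
for n,c in [('valve','wrist'),('valve_base','wrist')]:
  for r in cams.regions_of(n,c): print(n,r['score'],r['rect'])
for p in proj('wrist',[[.58,-.206,.142]]): cv2.drawMarker(a,tuple(int(v) for v in p),(255,0,0),0,12,1)
save(a,'w1.png');s=sensors.state();print(s['clock'],s['tcp_pos'],s['tool_rot'],s['ft_force'],s['joint_pos'],s['finger_gap'])
d=at('side',(266.5,208.5),.05)-at('side',(222.5,172.5),.05);print('pipe',d,at('side',(266.5,208.5),.05),at('side',(222.5,172.5),.05),np.degrees(np.arctan2(d[1],d[0])))
```

```text
0.57 [274.4, 218.7, 63.0, 49.8] [ 0.58108258 -0.20250538  0.142     ]
valve_base 0.85 [22.4, 125.9, 42.3, 75.9]
3.45 [ 0.5800134  -0.20759944  0.20559835] [[ 9.64718819e-01  2.63282360e-01  2.95352256e-06]
 [ 2.63282357e-01 -9.64718805e-01 -1.67361644e-04]
 [-4.12140498e-05  1.62234538e-04 -9.99999986e-01]] [ 1.28842153 -0.32398508  0.24511758] [ 16.2207085   33.1042283    1.38259661  92.6882601   -0.9195778
  54.21561865 -56.81843629] 0.0006534607851099512
pipe [ 0.06385323 -0.18530327  0.        ] [0.57039871 0.05842639 0.05      ] [0.50654548 0.24372966 0.05      ] -70.9866770360085
```

View pics/w1.png

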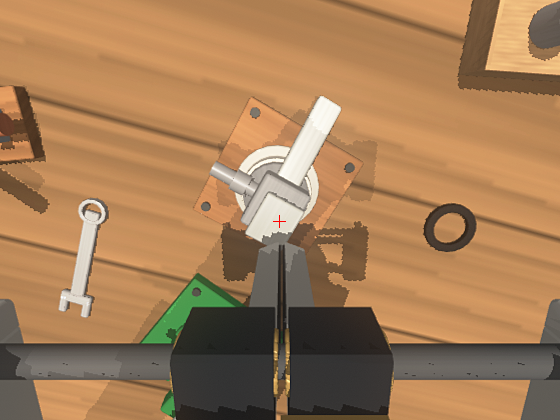

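The wrist view shows the plate centred at about (277,217), right under the fingers. The marker falls on it.

Request:
jog_arm(
  moves=[
    [[0, -3, 10], 0, 0],
    [[0, 0, 15], 0, 0],
    [[0, 0, 15], 0, 0],
    [[0, 0, 10], 0, 0],
    [[0, 0, 5], 0, 0],
    [[0, 0, 2], 0, 0],
    [[0, 0, 0], 0, 0],
    [[0, 0, 0], 0, 0],
    [[0, 0, 0], 0, 0],
    [[0, 0, 0], 0, 0],
  ],
)

```text
clock: 4.7
tcp_pos: [0.5798, -0.204, 0.1487]
tool_rot: [[0.964, 0.265, 0.0], [0.265, -0.964, -0.0], [0.0, 0.0, -1.0]]
ft_force: [-0.6, -0.1, -0.1]
finger_gap: 0.0004
grasp_force: 0.0
```

Request:
jog_arm(
  moves=[
    [[0, 0, 2], 0, 0],
    [[0, 0, 2], 0, 0],
    [[0, 0, 1], 0, 0],
    [[0, 0, 1], 0, 0],
    [[0, 0, 0], 0, 0],
    [[0, 0, 0], 0, 0],
    [[0, 0, 0], 0, 0],
  ],
)

```text
clock: 5.58
tcp_pos: [0.5797, -0.2039, 0.1425]
tool_rot: [[0.964, 0.265, 0.0], [0.265, -0.964, -0.0], [0.0, 0.0, -1.0]]
ft_force: [-0.5, 0.5, -0.5]
finger_gap: 0.0003
grasp_force: 0.0
```

Request:
jog_arm(
  moves=[
    [[0, 0, 0.5], 0, 0],
    [[0, 0, 0], 0, 0],
    [[0, 0, 0], 0, 0],
  ],
)

```text
clock: 5.95
tcp_pos: [0.5797, -0.2039, 0.1422]
tool_rot: [[0.964, 0.265, 0.0], [0.265, -0.964, -0.0], [0.0, 0.0, -1.0]]
ft_force: [0.6, -0.0, 1.6]
finger_gap: 0.0008
grasp_force: 0.9
```

Request:
jog_arm(
  moves=[
    [[0, 0, 0.5], 0, 0],
    [[0, 0, 0], 0, 0],
    [[0, 0, 0], 0, 0],
  ],
)

```text
clock: 6.32
tcp_pos: [0.5797, -0.2039, 0.1418]
tool_rot: [[0.964, 0.265, 0.0], [0.265, -0.964, -0.0], [0.0, 0.0, -1.0]]
ft_force: [-2.3, 0.7, 5.2]
finger_gap: 0.0002
grasp_force: 2.3
```

Request:
jog_arm(
  moves=[
    [[0, 0, 0.4], 0, 0],
    [[0, 0, 0], 0, 0],
    [[0, 0, 0], 0, 0],
  ],
)

```text
clock: 6.7
tcp_pos: [0.5798, -0.2039, 0.1415]
tool_rot: [[0.964, 0.265, 0.0], [0.265, -0.964, -0.0], [0.0, 0.0, -1.0]]
ft_force: [-1.6, 1.2, 6.8]
finger_gap: 0.0003
grasp_force: 3.2
```

Request:
jog_arm(
  moves=[
    [[0, 0, 0.4], 0, 0],
    [[0, 0, 0], 0, 0],
    [[0, 0, 0], 0, 0],
  ],
)

```text
clock: 7.08
tcp_pos: [0.5797, -0.2039, 0.1413]
tool_rot: [[0.964, 0.265, 0.0], [0.265, -0.964, -0.0], [0.0, 0.0, -1.0]]
ft_force: [-1.9, 0.7, 7.2]
finger_gap: 0.0008
grasp_force: 3.9
```

Request:
jog_arm(
  moves=[
    [[0, 0, 0.3], 0, 0],
    [[0, 0, 0], 0, 0],
    [[0, 0, 0], 0, 0],
  ],
)

```text
clock: 7.45
tcp_pos: [0.5798, -0.204, 0.1412]
tool_rot: [[0.964, 0.265, 0.001], [0.265, -0.964, -0.0], [0.0, 0.0, -1.0]]
ft_force: [-2.6, -0.4, 8.1]
finger_gap: 0.0006
grasp_force: 4.4
```

Request:
jog_arm(
  moves=[
    [[0, 0, 0.4], 0, 0],
    [[0, 0, 0], 0, 0],
    [[0, 0, 0], 0, 0],
  ],
)

```text
clock: 7.82
tcp_pos: [0.5798, -0.204, 0.141]
tool_rot: [[0.964, 0.264, 0.001], [0.264, -0.964, -0.0], [0.001, 0.0, -1.0]]
ft_force: [-3.0, 0.6, 10.0]
finger_gap: 0.0005
grasp_force: 5.0
```

Request:
jog_arm(
  moves=[
    [[0, 0, 0.4], 0, 0],
    [[0, 0, 0], 0, 0],
    [[0, 0, 0], 0, 0],
  ],
)

```text
clock: 8.2
tcp_pos: [0.5798, -0.2039, 0.1408]
tool_rot: [[0.964, 0.265, 0.001], [0.265, -0.964, -0.0], [0.001, 0.0, -1.0]]
ft_force: [-3.0, 0.4, 11.4]
finger_gap: 0.0005
grasp_force: 5.5
```

Request:
jog_arm(
  moves=[
    [[0, 0, 0.3], 0, 0],
    [[0, 0, 0], 0, 0],
    [[0, 0, 0], 0, 0],
  ],
)

```text
clock: 8.57
tcp_pos: [0.5798, -0.2039, 0.1406]
tool_rot: [[0.964, 0.265, 0.001], [0.265, -0.964, -0.0], [0.001, 0.0, -1.0]]
ft_force: [-3.0, 1.5, 12.1]
finger_gap: 0.0003
grasp_force: 5.8
```

Request:
jog_arm(
  moves=[
    [[0, 0, 0.3], 0, 0],
    [[0, 0, 0], 0, 0],
    [[0, 0, 0], 0, 0],
  ],
)

```text
clock: 8.95
tcp_pos: [0.5798, -0.204, 0.1403]
tool_rot: [[0.964, 0.264, 0.001], [0.264, -0.964, -0.0], [0.001, 0.0, -1.0]]
ft_force: [-3.5, 1.1, 11.8]
finger_gap: -0.0001
grasp_force: 6.1
```

Request:
jog_arm(
  moves=[
    [[0, 0, 0.4], 0, 0],
    [[0, 0, 0], 0, 0],
    [[0, 0, 0], 0, 0],
  ],
)

```text
clock: 9.32
tcp_pos: [0.5798, -0.2039, 0.1401]
tool_rot: [[0.964, 0.265, 0.001], [0.265, -0.964, -0.0], [0.001, 0.0, -1.0]]
ft_force: [-3.3, 0.8, 13.4]
finger_gap: 0.0006
grasp_force: 6.5
```

Request:
jog_arm(
  moves=[
    [[0, 0, 0.4], 0, 0],
    [[0, 0, 0], 0, 0],
    [[0, 0, 0], 0, 0],
  ],
)

```text
clock: 9.7
tcp_pos: [0.5798, -0.2039, 0.1398]
tool_rot: [[0.964, 0.265, 0.001], [0.265, -0.964, -0.0], [0.001, 0.0, -1.0]]
ft_force: [-4.4, 0.9, 14.0]
finger_gap: 0.0006
grasp_force: 6.9
```

Request:
jog_arm(
  moves=[
    [[0, 0, 0.4], 0, 0],
    [[0, 0, 0], 0, 0],
    [[0, 0, 0], 0, 0],
  ],
)

```text
clock: 10.07
tcp_pos: [0.5798, -0.2039, 0.1395]
tool_rot: [[0.964, 0.265, 0.001], [0.265, -0.964, -0.0], [0.001, 0.0, -1.0]]
ft_force: [-4.5, 1.5, 13.9]
finger_gap: 0.0006
grasp_force: 7.3
```

Request:
jog_arm(
  moves=[
    [[0, 0, 0.4], 0, 0],
    [[0, 0, 0], 0, 0],
    [[0, 0, 0], 0, 0],
  ],
)

```text
clock: 10.45
tcp_pos: [0.5798, -0.204, 0.1392]
tool_rot: [[0.964, 0.264, 0.001], [0.264, -0.964, -0.0], [0.001, 0.0, -1.0]]
ft_force: [-4.1, 1.8, 15.5]
finger_gap: 0.0007
grasp_force: 7.7
```

The push reached 15 N without a click, so the latch is too stiff. I'll lift off and shut the valve.

Request:
jog_arm(
  moves=[
    [[0, 0, -3], 0, 0],
    [[0, 0, -10], 0, 0],
    [[0, 0, -25], 0, 0],
    [[0, 0, -25], 0, 0],
    [[0, 0, -15], 0, 0],
    [[5, -30, 0], 0, 0],
    [[8, -45, 0], 0, 0],
    [[8, -45, 0], 0, 0],
    [[8, -45, 0], 0, 0],
    [[8, -45, 0], 0, 0],
    [[8, -30, 0], 0, 0],
    [[0, 0, 0], 0, 0],
    [[0, 0, 0], 0, 0],
    [[0, 0, 0], 0, 0],
  ],
)

```text
clock: 12.2
tcp_pos: [0.5596, 0.0374, 0.2153]
tool_rot: [[0.965, 0.262, -0.0], [0.262, -0.965, -0.001], [-0.0, 0.001, -1.0]]
ft_force: [-0.3, 0.5, -0.1]
finger_gap: 0.0006
grasp_force: 0.0
```

Run:
```python
from h import *
a=cams.read_camera('wrist')
s=sensors.state();print(s['clock'],s['tcp_pos'],s['ft_force'],s['joint_pos'])
for n,z in [('valve',.097),('valve_base',.018)]:
  for r in cams.regions_of(n,'wrist'):
    box=cv2.boxPoints(cv2.minAreaRect(cv2.findNonZero(r['region'].astype(np.uint8))))
    print(n,r['score'],np.round(r['rect']),[np.round(at('wrist',p,z)[:2],3).tolist() for p in box])
save(a,'w2.png')
for n in ['scene']:
  b=cams.read_camera(n); print([(r['score'],r['rect']) for r in cams.regions_of('latch_plate',n)])
```

```text
12.25 [0.5596179  0.0376472  0.21532124] [ 0.40471654  0.09806182 -0.15787926] [ -7.23824363  27.95634715   0.73904169 100.78025139  -0.39088427
  51.27551737 -81.14550039]
valve 0.85 [189. 217. 115.  87.] [[0.536, 0.174], [0.558, 0.165], [0.516, 0.057], [0.492, 0.065]]
valve_base 0.78 [167. 195. 194. 130.] [[0.481, 0.275], [0.624, 0.24], [0.606, 0.047], [0.453, 0.062]]
[(0.68, [176.5, 188.7, 12.2, 13.5]), (0.54, [207.4, 241.8, 19.7, 15.4])]
```

View pics/w2.png

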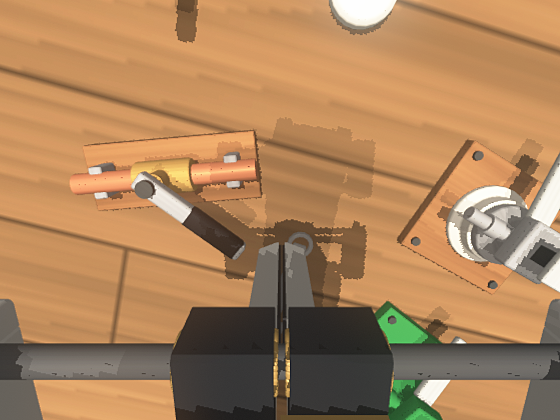

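The wrist view shows the valve hub at (146,186), the handle tip at (240,250), and the pipe along the row from (75,185) to (258,170). The handle is at -112° in the world and the pipe at -70°, so shut is at about -160°.

Run:
```python
from h import *
print('axis',at('wrist',(146,186),.099),at('wrist',(240,250),.097))
A=np.array([.543,.159]);R=np.array(sensors.state()['tool_rot'])[:2,:2];p=np.array(sensors.state()['tcp_pos'])[:2]
for f,h in [(-112,.036)]+[(f,.024) for f in range(-112,-169,-6)]:
  t=np.radians(f);u=np.array([np.cos(t),np.sin(t)]);q=A+.085*u+h*np.array([-u[1],u[0]])
  print(f,q.round(3),(R.T@(q-p)*1000).round(1));p=q
```

```text
axis [0.54331867 0.15905283 0.099     ] [0.50454268 0.06417512 0.097     ]
-112 [0.545 0.067] [ -7.2 -30.9]
-112 [0.533 0.071] [-9.5 -7.3]
-118 [0.524 0.073] [-8.4 -3.8]
-124 [0.515 0.075] [-8.  -4.7]
-130 [0.507 0.078] [-7.4 -5.5]
-136 [0.499 0.083] [-6.8 -6.2]
-142 [0.491 0.088] [-6.1 -6.9]
-148 [0.484 0.094] [-5.4 -7.5]
-154 [0.477 0.1  ] [-4.6 -8. ]
-160 [0.471 0.107] [-3.7 -8.5]
-166 [0.466 0.115] [-2.8 -8.8]
```

Request:
jog_arm(
  moves=[
    [[-6, -29, 10], 0, 0],
    [[0, 0, 30], 0, 0],
    [[0, 0, 35], 0, 0],
    [[0, 0, 35], 0, 0],
    [[0, 0, 23], 0, 0],
    [[0, 0, 10], 0, 0],
    [[0, 0, 0], 0, 0],
    [[0, 0, 0], 0, 0],
    [[0, 0, 0], 0, 0],
  ],
)

```text
clock: 13.58
tcp_pos: [0.5468, 0.0659, 0.0733]
tool_rot: [[0.964, 0.265, 0.002], [0.265, -0.964, 0.0], [0.002, 0.0, -1.0]]
ft_force: [0.2, -0.0, -0.3]
finger_gap: 0.0005
grasp_force: 0.0
```

Request:
jog_arm(
  moves=[
    [[-6, -4, 0], 0, 0],
    [[-6, -4, 0], 0, 0],
    [[-8.4, -4, 0], 0, 0],
    [[-8, -4.7, 0], 0, 0],
    [[-7.4, -5.5, 0], 0, 0],
    [[-6.8, -6.2, 0], 0, 0],
    [[-6.1, -6.9, 0], 0, 0],
    [[-5.4, -7.5, 0], 0, 0],
    [[0, 0, 0], 0, 0],
    [[0, 0, 0], 0, 0],
  ],
)

```text
clock: 14.82
tcp_pos: [0.4812, 0.0928, 0.0721]
tool_rot: [[0.964, 0.265, -0.003], [0.265, -0.964, -0.0], [-0.003, -0.0, -1.0]]
ft_force: [-0.4, 0.1, 0.5]
finger_gap: 0.0003
grasp_force: 0.0
```

Request:
jog_arm(
  moves=[
    [[-4.6, -8, 0], 0, 0],
    [[0, 0, 0], 0, 0],
    [[0, 0, 0], 0, 0],
  ],
)

```text
clock: 15.2
tcp_pos: [0.4753, 0.0995, 0.0723]
tool_rot: [[0.964, 0.265, -0.001], [0.265, -0.964, -0.0], [-0.001, -0.0, -1.0]]
ft_force: [-0.4, -0.1, -0.6]
finger_gap: 0.0004
grasp_force: 0.0
```

Request:
jog_arm(
  moves=[
    [[-3.7, -8.5, 0], 0, 0],
    [[0, 0, 0], 0, 0],
    [[0, 0, 0], 0, 0],
  ],
)

```text
clock: 15.58
tcp_pos: [0.4695, 0.1068, 0.0723]
tool_rot: [[0.964, 0.265, -0.001], [0.265, -0.964, 0.0], [-0.001, -0.0, -1.0]]
ft_force: [0.2, 0.8, -0.1]
finger_gap: 0.0002
grasp_force: 0.0
```

No contact force at all, so I'll look.

Run:
```python
from h import *
a=cams.read_camera('side');b=cams.read_camera('wrist')
save(np.hstack([cv2.resize(a[120:270,150:350],(400,300)),cv2.resize(b,(400,300))]),'v1.png')
for r in cams.regions_of('valve','wrist'):
    box=cv2.boxPoints(cv2.minAreaRect(cv2.findNonZero(r['region'].astype(np.uint8))))
    print(r['score'],np.round(r['rect']),[np.round(at('wrist',p,.097)[:2],3).tolist() for p in box])
```

```text
0.69 [224. 191.  69. 229.] [[0.55, 0.17], [0.557, 0.153], [0.454, 0.112], [0.444, 0.132]]
```

View pics/v1.png

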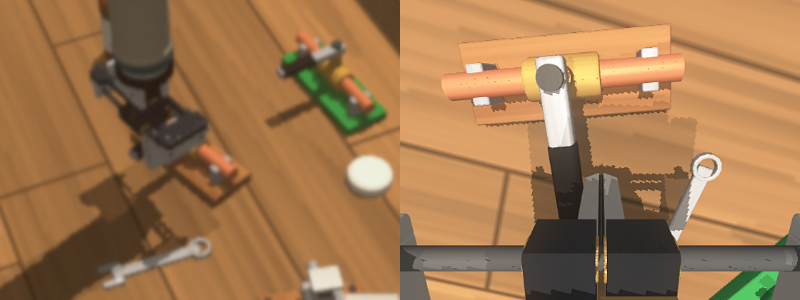

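The picture shows the handle turned to almost square across the pipe. I'll push on gently to the stop.

Request:
jog_arm(
  moves=[
    [[-1.5, -5, 0], 0, 0],
    [[0, 0, 0], 0, 0],
    [[0, 0, 0], 0, 0],
  ],
)

```text
clock: 16.1
tcp_pos: [0.469, 0.1085, 0.0725]
tool_rot: [[0.965, 0.262, 0.002], [0.262, -0.965, -0.002], [0.002, 0.003, -1.0]]
ft_force: [3.4, -5.9, -2.2]
finger_gap: 0.0006
grasp_force: 3.7
```

Request:
jog_arm(
  moves=[
    [[-1, -4, 0], 0, 0],
    [[0, 0, 0], 0, 0],
    [[0, 0, 0], 0, 0],
  ],
)

```text
clock: 16.48
tcp_pos: [0.4688, 0.1086, 0.0725]
tool_rot: [[0.966, 0.26, 0.005], [0.26, -0.966, -0.006], [0.004, 0.007, -1.0]]
ft_force: [7.8, -14.8, -3.5]
finger_gap: 0.0003
grasp_force: 8.0
```

Firm stop: the force rises to 16 N with no movement. Back off and lift.

Request:
jog_arm(
  moves=[
    [[3, 12, 0], 0, 0],
    [[5, 20, 0], 0, 0],
    [[0, 0, 0], 0, 0],
    [[0, 0, -20], 0, 0],
    [[0, 0, -40], 0, 0],
    [[0, 0, -40], 0, 0],
    [[0, 0, -30], 0, 0],
    [[0, 0, 0], 0, 0],
    [[0, 0, 0], 0, 0],
  ],
)

```text
clock: 17.6
tcp_pos: [0.4805, 0.0864, 0.2016]
tool_rot: [[0.964, 0.266, -0.002], [0.266, -0.964, 0.0], [-0.002, -0.001, -1.0]]
ft_force: [0.5, -0.0, 0.2]
finger_gap: 0.0007
grasp_force: 0.0
```

Run:
```python
from h import *
b=cams.read_camera('wrist');a=cams.read_camera('side')
save(np.hstack([cv2.resize(a[150:330,200:400],(400,300)),cv2.resize(b,(400,300))]),'v2.png')
for r in cams.regions_of('valve','wrist'):
    box=cv2.boxPoints(cv2.minAreaRect(cv2.findNonZero(r['region'].astype(np.uint8))))
    print(r['score'],[np.round(at('wrist',p,.097)[:2],3).tolist() for p in box])
for r in cams.regions_of('latch_plate','side'): print(r['score'],r['rect'])
```

```text
0.84 [[0.551, 0.17], [0.559, 0.151], [0.449, 0.11], [0.44, 0.131]]
0.62 [230.4, 187.8, 33.8, 24.9]
0.61 [220.7, 281.1, 16.7, 12.7]
0.54 [310.5, 259.4, 16.3, 14.5]
```

View pics/v2.png

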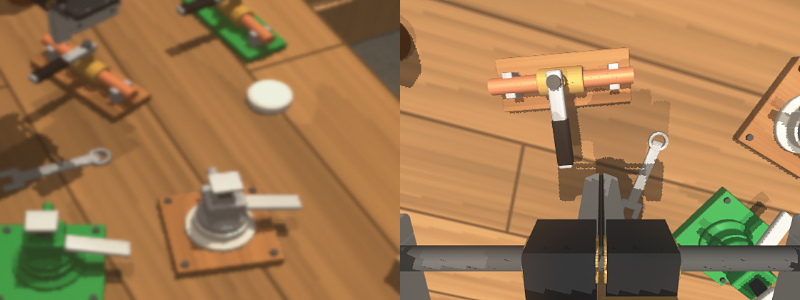

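The handle lies square across the pipe, from (554,82) to (566,165). The plate is back up at (226,182), and the gripper is clear of everything.

```bash
python3 -c "
from station import job; print(job.finish_job())"
```

```text
the job is handed in; nothing more can be done
None
```

The latch had not clicked when my push reached about 15 N, so it is too stiff; I let it come back up, turned the gas valve fully shut against its stop, and handed the job in (no verdict was returned).

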